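# Stack sample cases on a lift stage and raise it four clicks

### The arm

A 7-joint arm with a two-finger parallel gripper is mounted at the origin on the work surface. World frame = base frame: x ahead of the robot, y to its left, z up, the work surface at z = 0. Lengths are in m, angles in degrees, forces in N, time in s.
With the tool pointing down it reaches from about 0.425 to 0.875 m from the base axis. Payload 4.7 kg.
Tool frame: the origin (TCP) lies at the very end of the fingers, on their centre line; the grasp point (between the pads) lies 19 mm behind it; z points along the fingers, y is the line along which they close (so a half turn about z gives the same grasp; the last joint's range is limited). The gripper opens to 87 mm and grips with 3 to 60 N. Pads are 19 mm wide; open, the fingers measure 117 mm over their backs; the gripper's body (75 mm by 190 mm) begins 51 mm behind the grasp point.
Start: joints at [-75.739, 18.392, -4.016, 83.108, 1.295, 78.541, -3.26], TCP at [0.151, 0.632, 0.192] pointing down, gripper open.
Joint ranges: [-163.93, 163.93], [-17.29, 119.83], [-79.2, 71.16], [3.27, 140.29], [-89.18, 269.18], [5.43, 117.66], [-154.24, 154.24]. Speed limits (degrees/s): [147.25, 147.25, 180, 180, 180, 180, 180].

### API

Orientations are given as [roll, pitch, yaw] about the fixed x, y, z axes, in that order (R = Rz(yaw) Ry(pitch) Rx(roll)).
In Python, from cell import telemetry, cams, env gives the robot as it stands.
- The arm moves only by the tool arm_command, never from a script. Its argument "series" is text: rows parted by semicolons, each of 5 numbers parted by spaces: the shift along the tool's x, y, z in mm, then the turn about the tool's z in rad, then the closure in counts, from 0 (fully open) to 255 (shut). A call has 1 to 20 rows; each row shifts and turns the commanded pose from where the row before left it, along the tool's axes as they then stand; what a row does not reach is not made up. A row lasts 1/12 s, in which the tool goes at most 41.7 mm and 7.16 degrees, less where a joint would pass 70% of its speed; a pose out of reach is approached as far as the arm can. A call is refused whole if a number of a shift passes 41.7 or a number of a turn 0.125, either way. A call with a gripper value outside its range is refused whole. The fingers move at their own pace and stop on an object; "squeeze" is the grip in N (left out, the last holds). Time passes only in rows, so rows that do not move let the fingers close. It gives the time, the measured TCP pose, the force, the opening and the grip force at its end, in the units of the state.
- telemetry.get_obs(): the state, without advancing time (a new reading comes with each control period).
- cams.read_camera(name): name is "scene" or "top" or "wrist"; returns the picture (420x560x3 uint8, blue, green, red); there is no depth.
- cams.calibration(name): a dict with "K" (3x3 intrinsics, pixels), "origin" and "rotation" of the camera in the world; the wrist camera has in their place "hand_eye" (4x4, takes a point from camera to tool coordinates, whose origin is the TCP and whose axes are the flange's). Camera axes: x right, y down, z forward; pixel columns grow to the right and rows downward; lengths in m; the calibration is good to about 2 mm. A picture is of the moment at which its call begins: read the wrist's pose just before it. calibration takes no time and is no camera call.
- env.sign_off(): hands the job in; it is judged then, once.
The state is a dict: "time_s": time; "qpos": joint angles; "joint_velocities": joint speeds; "effort": joint torques, N m; "tool_pos": TCP position; "tool_rot": TCP orientation; "force": force on the tool from outside, world axes, zero at the start; "wrist_torque": the same for the moment, N m; "grip_width": finger opening in m; "grasp_force": force on a finger pad.
Only numpy, scipy, OpenCV 4.12 (cv2) and the standard library are available. Lean on these libraries where they do the work, as an engineer would, in place of code of your own. Each camera call takes 0.05 s, during which the arm holds its last target. There are 200 camera calls.

### The job

Put the large loose sample case, then the small one, squarely and centred on top of the case that already stands on the lift stage, edges parallel. Then take the stage's ratchet lever by its upright black handle, swing it away from its stop by four clicks, which you can feel (never on to a fifth), and finish still holding the handle there, because the lever springs back and the stage sinks if it is let go. Leave the bottle, the meter and the power adapter alone.

Things in the scene. Friction and masses are not known exactly. Their poses are not given: they have to be found in the camera images.
- case_base: closed flat white case, 100 (x) x 60 (y) x 30 mm, 0.13 to 0.21 kg, loose, lying on the stage's platform; origin at the centre of its underside, x along its length, z up
- case_large: large loose case, white, closed, 100 (x) x 60 (y) x 30 mm, 0.1 to 0.2 kg, flat on the bench to the left or right of the stage; origin at the centre of its underside, x along its length, z up
- case_small: small loose case, white, closed, 78 (x) x 46 (y) x 24 mm, 0.05 to 0.12 kg, flat on the bench on the other side of the stage; origin at the centre of its underside, x along its length, z up
- stage_top (a point): centre of the top face of the stage's aluminium platform (130 x 90 mm, 68 mm above the bench when down); the platform rises straight up 30 mm per rad of lever swing, 4.8 mm a click; x and y along its long and short sides; the stage is fixed to the bench
- lever (a joint): lever angle, rad: 0 at its stop (start), grows anticlockwise from above, to 1.0. A sprung pawl clicks over six teeth: the pushing force (3 to 10 N at the handle) climbs, then falls by about 4 N as each is passed. First click near 0.10, then one about every 0.16 rad (19 mm at the handle): fourth near 0.58, fifth near 0.74. Springs back to 0 when let go
- lever_hinge (a point): point on the lever's upright pivot axis, 90 mm above the bench, to the right of the platform; the handle moves about it on a level arc of 120 mm radius
- bottle: bystander: white plastic squeeze bottle, 68 mm in diameter, 215 mm tall with spout; origin at the centre of its underside
- meter: bystander: black handheld meter, 55 x 125 x 28 mm; origin at the centre of its underside
- adapter: bystander: black power adapter, 60 x 120 x 34 mm; origin at the centre of its underside
- handle (a point): middle of the upright round black handle, 90 mm above the bench; the handle is 18 mm in diameter, fixed to the end of the flat steel lever, and stands from the lever's top face (56 mm above the bench) to 118 mm
Mind the look-alikes: they are no part of the job. Leave any blue or turquoise look-alike of the case_large alone. What is shaped like the case_small but blue is not meant.

How it is judged:
By the outcome, as a careful person would: the job done as asked, in the order asked, and still so for the second after the job is handed in, while the arm keeps its last pose, push and grip.
It also fails if it takes over 72 s, if anything falls off the work surface, if the arm or the gripper's body presses on something with over 40 N, if the wrist force passes 120 N, or if a joint passes its speed limit or range.

## Working session

There is one attempt and no reset: what is moved stays moved. The work goes in short steps, Python scripts to look and compute and a tool call to move; the robot and the scene stay as the last step left them, time stands still between calls to the robot, and variables do not carry over. Pictures are saved under pics/ and viewed, at most 10 in all, crops included, and the job is handed in when it is done.

Besides the shell and the picture viewer there is one more tool, called after "Emit:" by a JSON object that holds its "api" and its "payload". arm_command: Moves the arm, as the interface text tells. Its arguments: {"type":"object","properties":{"series":{"type":"string"},"squeeze":{"type":"number"}},"required":["series"]}

```bash
mkdir -p pics; ls
python3 - <<'E'
from cell import telemetry,cams
import cv2,numpy as np
o=telemetry.get_obs();print(o)
for n in("top","scene"):
    cv2.imwrite(f"pics/{n}0.png",cv2.resize(cams.read_camera(n),(800,600),interpolation=cv2.INTER_CUBIC));print(n,cams.calibration(n))
print(cams.calibration("wrist"))
E
```

```text
pics
{'time_s': 0.0, 'qpos': array([-75.73837408,  18.44038755,  -4.01639905,  83.17564238,
         1.29779467,  78.54008121,  -3.26145832]), 'joint_velocities': array([ 0.03486235, -0.06860678, -0.03244206,  0.08764855, -0.03353135,
        0.10437288,  0.00534806]), 'effort': array([-3.47628984e-04, -4.91297364e+01, -4.03687572e-01, -3.12536645e+01,
       -6.38259854e-02,  4.35409416e-02,  1.66813134e-04]), 'tool_pos': array([0.15114792, 0.63154908, 0.19054017]), 'tool_rot': array([-1.79889292e+02,  8.20498419e-03,  1.66548071e+02]), 'force': array([-0.05115383,  0.21072351,  0.98515299]), 'wrist_torque': array([0.00288018, 0.00377841, 0.01871586]), 'grasp_force': 0.0, 'grip_width': 0.08730135048552988}
top {'K': array([[462.02248794,   0.        , 273.23823886],
       [  0.        , 462.02248794, 211.86630303],
       [  0.        ,   0.        ,   1.        ]]), 'origin': array([ 0.42720576, -0.05948867,  1.65296503]), 'rotation': array([-175.05071475,    0.36139371,  -89.80688295])}
scene {'K': array([[418.75503078,   0.        , 269.18241135],
       [  0.        , 418.75503078, 205.82079292],
       [  0.        ,   0.        ,   1.        ]]), 'origin': array([1.17486315, 0.15417866, 1.02321876]), 'rotation': array([-1.44539816e+02,  1.19950542e-01,  1.08807704e+02])}
{'K': array([[340.73704726,   0.        , 277.64804131],
       [  0.        , 340.73704726, 213.48320002],
       [  0.        ,   0.        ,   1.        ]]), 'hand_eye': array([[ 2.22385190e-04, -9.68603799e-01, -2.48609393e-01,
         6.78082920e-02],
       [ 9.99999687e-01,  4.04336020e-04, -6.80812106e-04,
        -3.71847863e-05],
       [ 7.59958925e-04, -2.48609163e-01,  9.68603586e-01,
        -1.92986621e-01],
       [ 0.00000000e+00,  0.00000000e+00,  0.00000000e+00,
         1.00000000e+00]])}
```

View pics/top0.png

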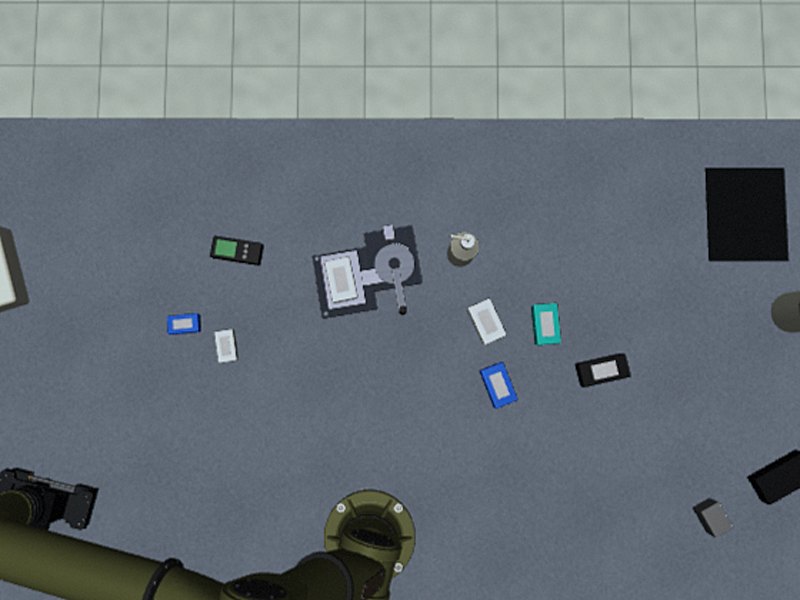

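View pics/scene0.png

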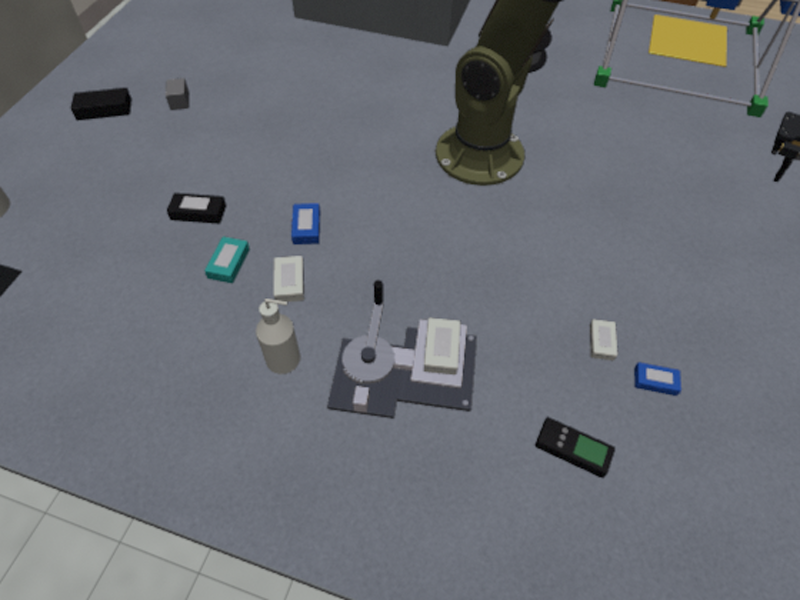

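The top view (800x600) shows three white cases: (487,321), next to a teal (546,324) and a blue (499,385) look-alike; (226,345), next to a blue one (183,323); and one on the stage at (341,278). The handle top is at about (403,310) and the hinge at (394,263). By colour, case_large is the white one at (487,321) and case_small the white one at (226,345). I'll confirm in an enlarged crop and measure there.

```bash
cat > h.py <<'E'
from cell import telemetry,cams
import cv2,numpy as np
from scipy.spatial.transform import Rotation as R
def cam(name,o=None):
    c=cams.calibration(name);K=c["K"]
    if name=="wrist":
        H=c["hand_eye"];Rt=R.from_euler("xyz",o["tool_rot"],degrees=True).as_matrix()
        return K,Rt@H[:3,:3],Rt@H[:3,3]+o["tool_pos"]
    return K,R.from_euler("xyz",c["rotation"],degrees=True).as_matrix(),c["origin"]
def back(C,uv,z):
    K,Rm,t=C;uv=np.atleast_2d(uv).astype(float)
    d=(Rm@np.linalg.inv(K)@np.c_[uv,np.ones(len(uv))].T).T
    return t+d*((z-t[2])/d[:,2])[:,None]
def proj(C,P):
    K,Rm,t=C;p=(np.atleast_2d(P)-t)@Rm@K.T;return p[:,:2]/p[:,2:]
E
python3 - <<'E'
from h import *
im=cams.read_camera("top");C=cam("top")
tiles=[]
for u,v in((487,321),(226,345),(341,278),(398,285)):
    u,v=int(u*.7),int(v*.7);t=cv2.resize(im[v-25:v+25,u-33:u+33],(396,300),interpolation=cv2.INTER_CUBIC)
    tiles.append(t);print("tile origin",u-33,v-25,"x6")
cv2.imwrite("pics/c1.png",np.vstack([np.hstack(tiles[:2]),np.hstack(tiles[2:])]))
hsv=cv2.cvtColor(im,cv2.COLOR_BGR2HSV)
for (u,v,z) in((487,321,.03),(226,345,.024),(341,278,.098)):
    u,v=int(u*.7),int(v*.7)
    m=np.zeros(im.shape[:2],np.uint8);s=im[v-25:v+25,u-25:u+25].min(2);m[v-25:v+25,u-25:u+25]=(s>(150 if z<.05 else 205))*255
    cs=max(cv2.findContours(m,0,2)[0],key=cv2.contourArea)[:,0]
    P=back(C,cs,z)[:,:2].astype(np.float32)
    print(cv2.minAreaRect(P*1000))
for uv,z in(((403,310),.118),((394,263),.09)):print(back(C,np.array(uv)*.7,z))
E
```

```text
tile origin 307 199 x6
tile origin 125 216 x6
tile origin 205 169 x6
tile origin 245 174 x6
((524.193115234375, -285.7190856933594), (97.71390533447266, 58.880821228027344), 24.233278274536133)
((461.94097900390625, 359.330322265625), (75.47368621826172, 43.820953369140625), 9.629633903503418)
((571.22216796875, 69.97217559814453), (0.0, 0.0), 0.0)
[[ 0.54301639 -0.07893706  0.118     ]]
[[ 0.65767437 -0.05759741  0.09      ]]
```

View pics/c1.png

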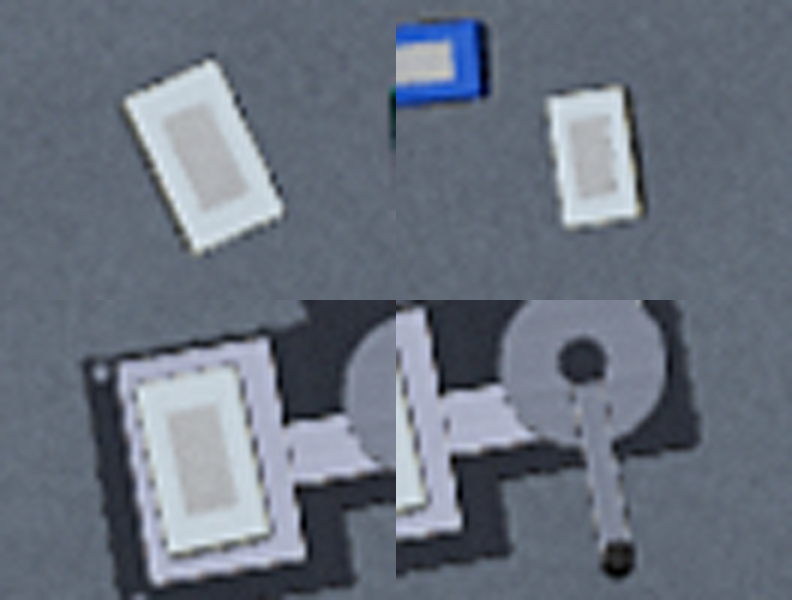

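The crop confirms plain white cases at both spots, with the blue one separate. Next I'll measure the base case, platform and lever from the crop, and start moving.

```bash
cat >> h.py <<'E'
def fit(P,L,W):
    """rect fit from 4 corners TL,TR,BR,BL (long sides TL-BL, TR-BR): centre, yaw of long axis, sizes"""
    P=np.asarray(P)[:,:2];a=(P[0]+P[1]-P[2]-P[3])/2
    w=(P[1]+P[2]-P[0]-P[3])/2
    return P.mean(0).round(4),np.degrees(np.arctan2(a[1],a[0])).round(1),np.linalg.norm(a).round(4),np.linalg.norm(w).round(4)
def go(x,y,z,yaw):
    o=telemetry.get_obs();p=o["tool_pos"];ya=o["tool_rot"][2]
    Rm=R.from_euler("xyz",[180,0,yaw],degrees=True).as_matrix()
    print("now",p.round(4),o["tool_rot"].round(2),"t",round(o["time_s"],2))
    print("turn(rad, tool z) first:",np.radians(ya-yaw).round(4),"then shift mm",(Rm.T@(np.array([x,y,z])-p)*1000).round(1))
E
python3 - <<'E'
from h import *
C=cam("top")
o3=np.array([205,169]);f=lambda l,z:back(C,o3+np.array(l)/6,z)
print("base",fit(f([(135,80),(236,68),(270,235),(170,255)],.098),0,0))
print("plat",fit(f([(117,61),(269,38),(306,255),(152,286)],.068),0,0))
h=back(C,np.array([245,174])+np.array([222,253])/6,.118);g=back(C,np.array([245,174])+np.array([186,60])/6,.09)
print(h,g,h-g)
print("bottle",back(C,np.array([465,243])*.7,.2))
E
```

```text
base (array([0.617 , 0.0678]), np.float64(11.9), np.float64(0.0994), np.float64(0.0575))
plat (array([0.6205, 0.0655]), np.float64(9.7), np.float64(0.13), np.float64(0.0894))
[[ 0.54579954 -0.07859915  0.118     ]] [[ 0.65802044 -0.05827906  0.09      ]] [[-0.1122209  -0.02032009  0.028     ]]
bottle [[ 0.68674921 -0.21560582  0.2       ]]
```

Emit:
{"api": "arm_command", "payload": {"series": "-26 -15 -2 0 0;-26 -15 -2 0 0;-26 -15 -2 0 0;-26 -15 -2 0 0;-26 -15 -2 0 0;-26 -15 -2 0 0;-26 -15 -2 0 0;-26 -15 -2 0 0;-26 -15 -2 0 0;-26 -15 -2 0 0;-26 -15 -2 0 0;-26 -15 -2 0 0;-26 -15 -2 0 0;-26 -15 -2 0 0;-26 -15 -2 0 0;-26 -15 -2 0 0;0 0 0 0.12 0;0 0 0 0.12 0;0 0 0 0.12 0;0 0 0 0.12 0"}}

```text
time_s: 1.82
tool_pos: [0.5, 0.3016, 0.2233]
tool_rot: [-180.0, -0.0, 138.7]
force: [-0.2, -0.9, -0.1]
grip_width: 0.087
grasp_force: 0.0
```

Emit:
{"api": "arm_command", "payload": {"series": "0 0 0 0.12 0;0 0 0 0.12 0;0 0 0 0.12 0;0 0 0 0.12 0;0 0 0 0.12 0;0 0 0 0.12 0;0 0 0 0.12 0;0 0 0 0.12 0;0 0 0 0.12 0;0 0 0 0.12 0;0 0 0 0.12 0;0 0 0 0.12 0;0 0 0 0.12 0;0 0 0 0.12 0;0 0 0 0.12 0;0 0 0 0.12 0;0 0 0 0.083 0;0 0 0 0 0"}}

```text
time_s: 3.32
tool_pos: [0.4998, 0.3019, 0.2234]
tool_rot: [180.0, 0.0, 24.2]
force: [-0.2, 1.2, 0.3]
grip_width: 0.087
grasp_force: 0.0
```

Emit:
{"api": "arm_command", "payload": {"series": "-1.5 34 0 0 0;-1.5 34 0 0 0;-1.5 34 0 0 0;-1.5 34 0 0 0;-1.5 34 0 0 0;-1.5 34 0 0 0;-1.5 34 0 0 0;-1.5 34 0 0 0;0 0 0 0 0;0 0 0 0 0;0 0 0 0 0"}}

```text
time_s: 4.23
tool_pos: [0.6007, 0.0497, 0.2234]
tool_rot: [-179.9, 0.0, 24.4]
force: [0.4, -0.2, -0.6]
grip_width: 0.0873
grasp_force: 0.0
```

Run:
```python
from h import *
o=telemetry.get_obs();im=cams.read_camera("wrist");np.savez("w1.npz",im=im,p=o["tool_pos"],r=o["tool_rot"])
print(o["tool_pos"],o["tool_rot"])
cv2.imwrite("pics/w1.png",cv2.resize(im,(800,600),interpolation=cv2.INTER_CUBIC))
```

```text
[0.60066255 0.04971373 0.22336124] [-1.79945374e+02  1.82018119e-02  2.43753856e+01]
```

Emit:
{"api": "arm_command", "payload": {"series": "-20.5 27.5 6 0 0;-20.5 27.5 6 0 0;-20.5 27.5 6 0 0;-20.5 27.5 6 0 0;-20.5 27.5 6 0 0;-20.5 27.5 6 0 0;-20.5 27.5 6 0 0;-20.5 27.5 6 0 0;-20.5 27.5 6 0 0;-20.5 27.5 6 0 0;0 0 0 0 0;0 0 0 0 0;0 0 0 0 0"}}

```text
time_s: 5.37
tool_pos: [0.528, -0.2838, 0.1634]
tool_rot: [-179.9, -0.0, 24.4]
force: [0.6, 0.1, -0.8]
grip_width: 0.087
grasp_force: 0.0
```

Run:
```python
from h import *
o=telemetry.get_obs();im=cams.read_camera("wrist");np.savez("w2.npz",im=im,p=o["tool_pos"],r=o["tool_rot"])
print(o["tool_pos"],o["tool_rot"],o["time_s"])
cv2.imwrite("pics/w2.png",cv2.resize(im,(800,600),interpolation=cv2.INTER_CUBIC))
```

```text
[ 0.527985   -0.28382752  0.16339586] [-1.79927180e+02 -3.56946881e-02  2.44438893e+01] 5.3667
```

View pics/w1.png

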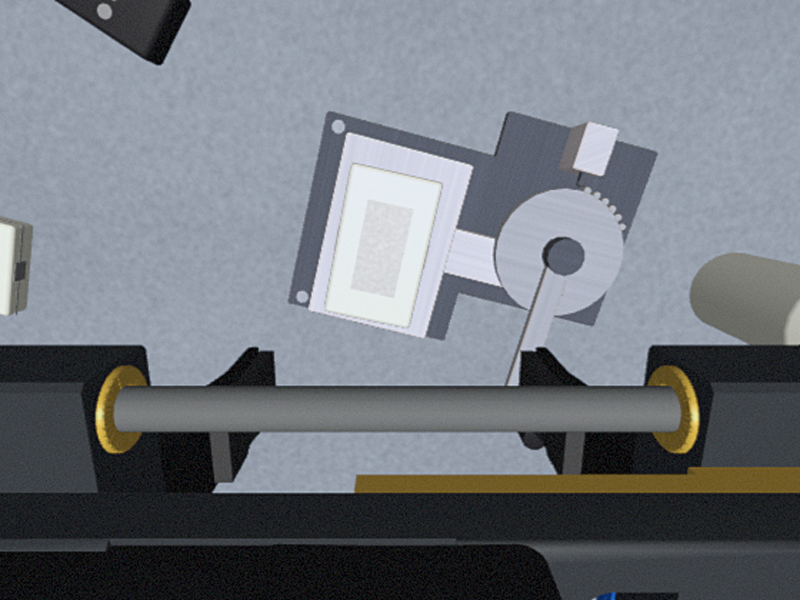

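View pics/w2.png

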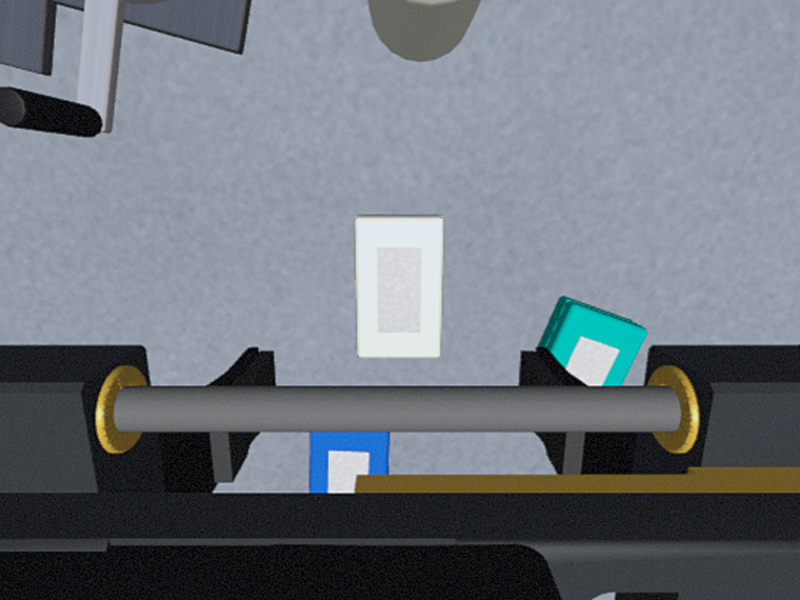

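w1 shows the base case with corners at (353,163),(442,184),(408,328),(325,311), and the hinge cap at (564,256). w2 shows the white large case with corners at (356,216),(442,216),(440,357),(357,357), between the open fingers and aligned with them.

Run:
```python
from h import *
def ld(n):
    d=np.load(n);return d["im"],cam("wrist",dict(tool_pos=d["p"],tool_rot=d["r"]))
im,C=ld("w1.npz")
f=lambda l,z:back(C,np.array(l)*.7,z)
print("base",fit(f([(353,163),(442,184),(408,328),(325,311)],.098),0,0))
print("plat",fit(f([(348,132),(473,165),(443,340),(309,309)],.068),0,0))
print("hinge",f([(564,256)],.09), f([(564,256)],.1))
# subpixel: bright case top within platform
g=cv2.resize(im,(800,600));print(g[250,340],g[250,325],g[180,400], g[150,420])
im,C=ld("w2.npz")
print("large",fit(f([(356,216.5),(442,216),(440.5,357),(357,357)],.03),0,0))
m=(im.min(2)>205).astype(np.uint8)
m[:130]=0;m[260:]=0
cs=max(cv2.findContours(m,0,2)[0],key=cv2.contourArea)[:,0]
print(cv2.minAreaRect((back(C,cs,.03)[:,:2]*1000).astype(np.float32)))
print("handle base/top", f([(88,128)],.056),f([(8,106)],.118))
go(.524,-.285,.012,24.4)
```

```text
base (array([0.6177, 0.0683]), np.float64(12.0), np.float64(0.0983), np.float64(0.0576))
plat (array([0.6225, 0.0625]), np.float64(13.2), np.float64(0.1278), np.float64(0.0954))
hinge [[ 0.66322315 -0.04587155  0.09      ]] [[ 0.663212   -0.04208936  0.1       ]]
[240 236 229] [234 218 214] [243 236 229] [124 115 111]
large (array([ 0.5237, -0.2874]), np.float64(24.4), np.float64(0.0989), np.float64(0.0582))
((523.3338012695312, -287.2561340332031), (96.47962951660156, 57.68739318847656), 24.41417694091797)
handle base/top [[ 0.54149997 -0.07989589  0.056     ]] [[ 0.54561837 -0.08030186  0.118     ]]
now [ 0.5284 -0.2832  0.1635] [-1.7993e+02 -5.0000e-02  2.4510e+01] t 5.42
turn(rad, tool z) first: 0.002 then shift mm [ -4.7  -0.2 151.5]
```

Emit:
{"api": "arm_command", "payload": {"series": "-3 1 20 0 0;-3 1 20 0 0;0 0 20 0 0;0 0 20 0 0;0 0 20 0 0;0 0 20 0 0;0 0 15 0 0;0 0 10 0 0;0 0 8 0 0;0 0 4.5 0 0;0 0 0 0 0;0 0 0 0 0"}}

```text
time_s: 6.42
tool_pos: [0.5231, -0.29, 0.0067]
tool_rot: [180.0, -0.0, 24.3]
force: [-0.1, -0.3, 0.1]
grip_width: 0.0872
grasp_force: 0.0
```

Emit:
{"api": "arm_command", "payload": {"series": "0 0 0 0 255;0 0 0 0 255;0 0 0 0 255;0 0 0 0 255;0 0 0 0 255;0 0 0 0 255;0 0 0 0 255;0 0 0 0 255;0 0 0 0 255;0 0 0 0 255", "squeeze": 25}}

```text
time_s: 7.25
tool_pos: [0.5225, -0.2901, 0.0061]
tool_rot: [-180.0, -0.0, 24.3]
force: [-0.5, 0.7, 0.2]
grip_width: 0.0284
grasp_force: 0.0
```

The opening is 28 mm, narrower than the 60 mm case, so something is off. I'll look.

Run:
```python
from h import *
o=telemetry.get_obs();print(o["grip_width"],o["grasp_force"],o["force"])
im=cams.read_camera("wrist");s=cams.read_camera("scene");t=cams.read_camera("top")
a=cv2.resize(im,(400,300));b=cv2.resize(s[120:270,130:330],(400,300),interpolation=2);c=cv2.resize(t[180:270,300:420],(400,300),interpolation=2)
cv2.imwrite("pics/w3.png",np.vstack([np.hstack([a,b]),np.hstack([c,c*0])]))
```

```text
0.028449452268194432 0.0 [-0.51044836  0.68949703  0.19924105]
```

View pics/w3.png

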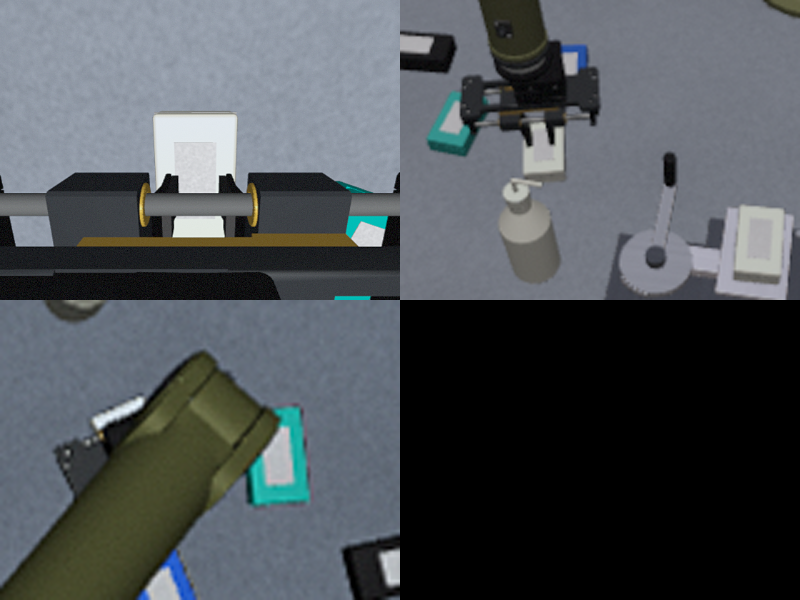

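Run:
```python
from h import *
o=telemetry.get_obs();C=cam("wrist",o);s=400/560
print(o["tool_pos"],o["tool_rot"])
f=lambda l,z:back(C,np.array(l)/s,z)
for z in(.03,0.0):
    P=f([(154,113),(236,113)],z);print(z,P,np.linalg.norm(P[0]-P[1]))
x=np.array([np.cos(np.radians(24.4)),np.sin(np.radians(24.4)),0]);y=np.array([x[1],-x[0],0])
c=np.array([.5236,-.2873,.03]);print("expected far edge px",[(proj(C,c+.05*x+k*.03*y)*s).round(0) for k in(-1,1)],"near",[(proj(C,c-.05*x+k*.03*y)*s).round(0) for k in(-1,1)])
t=o["tool_pos"]
for k in(-.0142,.0142):print("tip px",(proj(C,t+k*y)*s).round(),"grasp pt",(proj(C,t+k*y+[0,0,.019])*s).round())
for z in (.03,.06):print("near edge 235",f([(200,235)],z))
```

```text
[ 0.52247888 -0.29015224  0.00612153] [-1.79996368e+02  2.83974348e-05  2.42816536e+01]
0.03 [[ 0.55762581 -0.24091939  0.03      ]
 [ 0.58086612 -0.29240187  0.03      ]] 0.05648502776625091
0.0 [[ 0.55284147 -0.23712917  0.        ]
 [ 0.58020463 -0.2977447   0.        ]] 0.0665055246659266
expected far edge px [array([[151., 113.]]), array([[238., 113.]])] near [array([[158., 241.]]), array([[233., 240.]])]
tip px [[181. 173.]] grasp pt [[180. 182.]]
tip px [[215. 173.]] grasp pt [[217. 182.]]
near edge 235 [[ 0.48396239 -0.30911843  0.03      ]]
near edge 235 [[ 0.50181469 -0.30081007  0.06      ]]
```

Run:
```python
from h import *
im=cams.read_camera("wrist");s=cams.read_camera("scene")
a=cv2.resize(im[140:350,190:370],(400,467),interpolation=2);b=cv2.resize(s[140:225,150:223],(400,467),interpolation=2)
cv2.imwrite("pics/w4.png",np.hstack([a,b]))
```

```text
(no output)
```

View pics/w4.png

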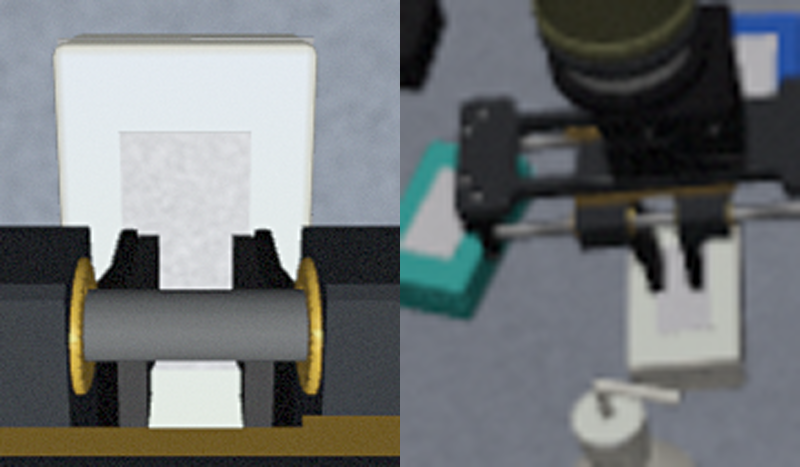

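w4 shows the finger tips still above the case top. The tip front edges at v≈246 with their gap put the real tips about 31 mm behind the nominal TCP, so real tip z ≈ reported z + 0.031. The case hasn't moved. I'll open, then go down carefully while watching the force.

Emit:
{"api": "arm_command", "payload": {"series": "0 0 0 0 0;0 0 0 0 0;0 0 0 0 0;0 0 0 0 0;0 0 0 0 0;0 0 0 0 0;0 0 0 0 0;0 0 0 0 0;0 0 0 0 0;0 0 0 0 0;0 0 0 0 0;0 0 0 0 0;0 0 0 0 0;0 0 0 0 0"}}

```text
time_s: 8.67
tool_pos: [0.5225, -0.2901, 0.0061]
tool_rot: [-180.0, -0.0, 24.3]
force: [-0.3, -0.8, 0.5]
grip_width: 0.0857
grasp_force: 0.0
```

Emit:
{"api": "arm_command", "payload": {"series": "0 0 3 0 0;0 0 3 0 0;0 0 3 0 0;0 0 3 0 0;0 0 3 0 0;0 0 3 0 0;0 0 0 0 0;0 0 0 0 0"}}

```text
time_s: 9.33
tool_pos: [0.5223, -0.2901, -0.0121]
tool_rot: [-180.0, 0.0, 24.3]
force: [-1.0, -0.2, 1.0]
grip_width: 0.0875
grasp_force: 0.0
```

No bench contact at reported z = -0.012, so the offset is real. Going down another 11 mm and centring.

Emit:
{"api": "arm_command", "payload": {"series": "1 -1 3 0 0;1.2 -1 3 0 0;0 0 2.5 0 0;0 0 2.5 0 0;0 0 0 0 0;0 0 0 0 0"}}

```text
time_s: 9.83
tool_pos: [0.5235, -0.2874, -0.0231]
tool_rot: [-180.0, 0.0, 24.3]
force: [0.8, -0.1, 0.5]
grip_width: 0.0868
grasp_force: 0.0
```

Emit:
{"api": "arm_command", "payload": {"series": "0 0 0 0 255;0 0 0 0 255;0 0 0 0 255;0 0 0 0 255;0 0 0 0 255;0 0 0 0 255;0 0 0 0 255;0 0 0 0 255", "squeeze": 25}}

```text
time_s: 10.5
tool_pos: [0.5238, -0.2874, -0.0228]
tool_rot: [-180.0, -0.0, 24.3]
force: [-0.4, 0.7, 1.3]
grip_width: 0.0596
grasp_force: 25.0
```

Emit:
{"api": "arm_command", "payload": {"series": "0 0 -10 0 255;0 0 -20 0 255;0 0 -25 0 255;0 0 -25 0 255;0 0 -25 0 255;0 0 -25 0 255;0 0 -25 0 255;0 0 -20 0 255;0 0 -15 0 255;0 0 0 0.107 255;0 0 0 0.107 255;0 0 0 0 255;0 0 0 0 255"}}

```text
time_s: 11.58
tool_pos: [0.5234, -0.2873, 0.1673]
tool_rot: [-180.0, 0.0, 12.2]
force: [-1.0, -0.4, -2.2]
grip_width: 0.0597
grasp_force: 25.0
```

Emit:
{"api": "arm_command", "payload": {"series": "8 -15 0 0 255;15 -30 0 0 255;15 -30 0 0 255;15 -30 0 0 255;15 -30 0 0 255;15 -30 0 0 255;15 -30 0 0 255;15 -30 0 0 255;15 -30 0 0 255;15 -30 0 0 255;15 -30 0 0 255;8 -13 0 0 255;0 0 0 0 255;0 0 0 0 255;0 0 0 0 255"}}

```text
time_s: 12.83
tool_pos: [0.6175, 0.0657, 0.1671]
tool_rot: [179.9, 0.0, 12.0]
force: [0.3, -0.5, -1.3]
grip_width: 0.0596
grasp_force: 25.0
```

Run:
```python
from h import *
o=telemetry.get_obs();im=cams.read_camera("wrist");C=cam("wrist",o)
print(o["grip_width"],o["grasp_force"],o["force"])
# held case top face: rel. tip, top z = tcp_z+.0228+.03
zt=o["tool_pos"][2]+.0528
m=(im.min(2)>195).astype(np.uint8);
P=back(C,np.argwhere(np.ones_like(m))[:,::-1],zt)-o["tool_pos"]
a=np.radians(o["tool_rot"][2]);X=(P[:,0]*np.cos(a)+P[:,1]*np.sin(a)).reshape(m.shape)
for u in(240,260,278,295,315):
    col=im[:,u].min(1).astype(float);v=np.arange(60,240)
    g=np.diff(col);i=v[np.argmax(g[v])];print(u,i,(X[i,u]+X[i+1,u])/2*1000,col[i-3:i+5])
go(.6175,.068,.15,12.0)
```

```text
0.05962543810037323 24.99926681164652 [ 0.2630105  -0.52618749 -1.27228746]
240 123 68.73517986151845 [ 73.  75.  81. 136. 203. 193. 193. 193.]
260 123 68.73699169012946 [ 77.  77.  70.  94. 185. 196. 192. 194.]
278 124 68.35387900043833 [ 78.  82.  78. 111. 208. 199. 197. 194.]
295 148 58.95282173592077 [197. 179. 109. 101. 165. 201. 207. 212.]
315 125 67.97181655492827 [ 75.  75.  75.  96. 187. 198. 196. 195.]
now [0.6175 0.0653 0.1672] [1.7994e+02 2.0000e-02 1.1890e+01] t 12.88
turn(rad, tool z) first: -0.0018 then shift mm [ 0.6 -2.6 17.2]
```

Run:
```python
from h import *
im=cams.read_camera("wrist")
cv2.imwrite("pics/w5.png",cv2.resize(im[90:290,150:410],(780,600),interpolation=2))
```

```text
(no output)
```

View pics/w5.png

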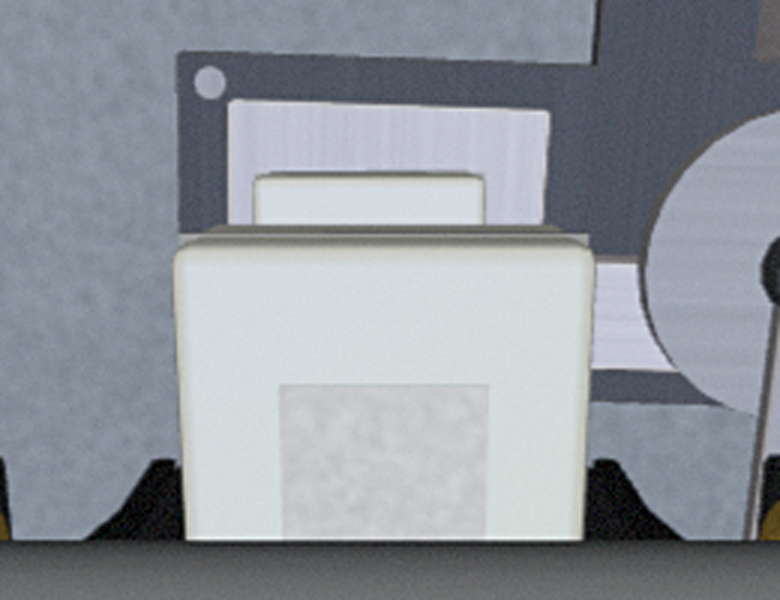

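The held case's far top edge is at crop y≈245, x 174–592. The base case's far top edge is at y≈174, x 255–484, and parallel to it.

Run:
```python
from h import *
o=telemetry.get_obs();C=cam("wrist",o);t=o["tool_pos"];a=np.radians(o["tool_rot"][2])
Rm=np.array([[np.cos(a),np.sin(a)],[np.sin(a),-np.cos(a)]])
def q(l,z):
    P=back(C,np.array([150,90])+np.array(l)/3,z);print((Rm@(P-t)[:,:2].T).T*1000,P[:,:2])
q([(176,246),(591,246)],t[2]+.0528);q([(255,175),(484,175)],.098);q([(228,99),(550,111)],.068)
go(.6175,.068,.15,12.0)
```

```text
[[ 49.38183165 -28.32385125]
 [ 49.3881066   28.67221252]] [[0.66005806 0.10320121]
 [0.67178032 0.04742361]]
[[ 51.01159394 -32.11971583]
 [ 51.02124258  25.72118839]] [[0.66087274 0.10725102]
 [0.67277196 0.05064732]]
[[ 69.72636101 -42.6051657 ]
 [ 66.53123976  46.52589526]] [[0.67703246 0.12135956]
 [0.69222735 0.03347515]]
now [0.6176 0.0653 0.1673] [1.7996e+02 1.0000e-02 1.1860e+01] t 12.93
turn(rad, tool z) first: -0.0024 then shift mm [ 0.5 -2.6 17.3]
```

Emit:
{"api": "arm_command", "payload": {"series": "1.2 -3 15 0 255;0 0 20 0 255;0 0 20 0 255;0 0 15 0 255;0 0 8 0 255;0 0 5 0 255;0 0 3 0 255;0 0 2 0 255;0 0 2 0 255;0 0 0 0 255;0 0 0 0 255"}}

```text
time_s: 13.85
tool_pos: [0.6187, 0.0712, 0.0777]
tool_rot: [-180.0, -0.1, 12.0]
force: [-0.6, -0.1, -2.0]
grip_width: 0.0599
grasp_force: 25.0
```

Run:
```python
from h import *
o=telemetry.get_obs();print(o["force"])
go(.6175,.068,.0752,12.0)
```

```text
[-0.58310919 -0.07318715 -2.02227308]
now [0.6187 0.0712 0.0777] [-1.7999e+02 -5.0000e-02  1.2030e+01] t 13.85
turn(rad, tool z) first: 0.0005 then shift mm [-1.8  2.9  2.5]
```

Emit:
{"api": "arm_command", "payload": {"series": "-0.5 2.8 0 0 255;0 0 0 0 255;0 0 0 0 255;0 0 0 0 255"}}

```text
time_s: 14.18
tool_pos: [0.6185, 0.0683, 0.0774]
tool_rot: [-180.0, -0.0, 12.0]
force: [-0.6, 0.5, -2.2]
grip_width: 0.0598
grasp_force: 25.0
```

Emit:
{"api": "arm_command", "payload": {"series": "0 0 1 0 255;0 0 1 0 255;0 0 0.5 0 255;0 0 0 0 255;0 0 0 0 255"}}

```text
time_s: 14.6
tool_pos: [0.6185, 0.0684, 0.0752]
tool_rot: [-180.0, -0.0, 12.0]
force: [-2.5, -1.1, 4.6]
grip_width: 0.0597
grasp_force: 25.0
```

Emit:
{"api": "arm_command", "payload": {"series": "0 0 0 0 0;0 0 0 0 0;0 0 0 0 0;0 0 0 0 0;0 0 0 0 0;0 0 0 0 0;0 0 -5 0 0;0 0 -15 0 0;0 0 -25 0 0;0 0 -25 0 0;0 0 -25 0 0;0 0 -20 0 0;0 0 0 0 0;0 0 0 0 0"}}

```text
time_s: 15.77
tool_pos: [0.6193, 0.0683, 0.1913]
tool_rot: [-180.0, -0.2, 12.0]
force: [0.6, 0.0, -0.3]
grip_width: 0.0873
grasp_force: 0.0
```

Run:
```python
from h import *
o=telemetry.get_obs();im=cams.read_camera("wrist");C=cam("wrist",o);t=o["tool_pos"]
x=np.array([np.cos(np.radians(12)),np.sin(np.radians(12)),0]);y=np.array([x[1],-x[0],0])
def edge(P,d,pol,n=25):  # subpixel gradient search from P along d (3D), +-12mm
    s=np.linspace(-.012,.012,121);px=proj(C,P+s[:,None]*d).astype(np.float32)
    v=cv2.remap(cv2.GaussianBlur(im,(3,3),0),px[None,:,0],px[None,:,1],1)[0].min(1).astype(float)
    g=np.abs(np.gradient(v)); return s[np.argmax(g)]*1000
c=np.array([.6183,.0685,.128])
print("top: +x",[edge(c+.05*x+k*y,x,1).round(1) for k in(-.02,-.01,0,.01,.02)],"-y",[edge(c-.03*y+k*x,y,1).round(1) for k in(.01,.02,.03,.04)],"+y",[edge(c+.03*y+k*x,y,1).round(1) for k in(.01,.02,.03,.04)])
print(proj(C,c+.05*x),t,o["time_s"])
cv2.imwrite("pics/w6.png",cv2.resize(im[50:300,140:440],(720,600),interpolation=2))
go(.462,.3593,.19,12)
```

```text
top: +x [np.float64(-1.2), np.float64(-1.4), np.float64(-1.4), np.float64(-0.8), np.float64(-0.4)] -y [np.float64(-4.4), np.float64(-4.0), np.float64(-3.8), np.float64(-3.4)] +y [np.float64(-1.6), np.float64(-1.6), np.float64(-1.4), np.float64(9.4)]
[[276.89406591 151.81200341]] [0.61931229 0.06825957 0.19129661] 15.7667
now [0.6183 0.0683 0.1898] [-1.7998e+02 -3.0000e-02  1.2020e+01] t 15.82
turn(rad, tool z) first: 0.0004 then shift mm [-9.240e+01 -3.171e+02 -2.000e-01]
```

View pics/w6.png

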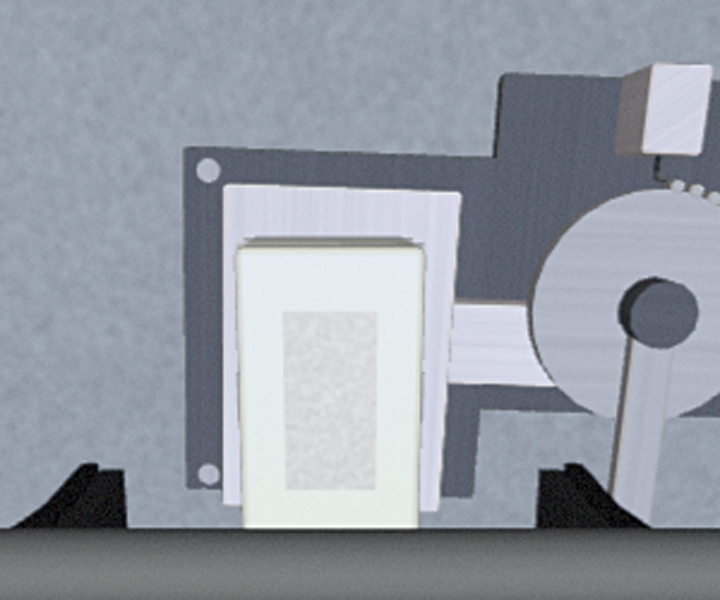

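Large case sits squarely on the base (far edge y≈247, x 238–425, base rim equally visible left and right). Next, the small case.

Emit:
{"api": "arm_command", "payload": {"series": "-4 -14 0 0 0;-8 -29 0 0 0;-8 -29 0 0 0;-8 -29 0 0 0;-8 -29 0 0 0;-8 -29 0 0 0;-8 -29 0 0 0;-8 -29 0 0 0;-8 -29 0 0 0;-8 -29 0 0 0;-8 -29 5 0 0;-8 -13 10 0 0;0 0 20 0.042 0;0 0 20 0 0;0 0 0 0 0;0 0 0 0 0;0 0 0 0 0"}}

```text
time_s: 17.23
tool_pos: [0.4626, 0.3589, 0.1349]
tool_rot: [180.0, -0.0, 9.6]
force: [0.5, 0.1, 0.9]
grip_width: 0.0868
grasp_force: 0.0
```

```bash
cat >> h.py <<'E'
def whiterect(z,thr,c,r):
    o=telemetry.get_obs();im=cams.read_camera("wrist");C=cam("wrist",o)
    m=np.zeros(im.shape[:2],np.uint8);p=proj(C,[c[0],c[1],z])[0].astype(int)
    cv2.circle(m,tuple(int(k) for k in p),r,255,-1);m[258:]=0
    m&=((im.min(2)>thr)*255).astype(np.uint8)
    cs=max(cv2.findContours(m,0,2)[0],key=cv2.contourArea)[:,0]
    print("px",p,cs.min(0),cs.max(0));print(cv2.minAreaRect((back(C,cs,z)[:,:2]*1000).astype(np.float32)))
    cv2.imwrite("last.png",im);return im
E
python3 - <<'E'
from h import *
print(telemetry.get_obs()["qpos"].round(0))
for t in(160,185,205):whiterect(.024,t,(.462,.3593),90)
go(.462,.3593,-.023,9.6)
E
```

```text
[ -64.   13.   28.   98.   -7.   70. -115.]
px [276 202] [252 162] [303 244]
((460.90240478515625, 358.6273193359375), (77.06806945800781, 46.5108642578125), 8.514337539672852)
px [277 203] [253 163] [302 244]
((460.70208740234375, 358.64874267578125), (76.19593048095703, 44.46269226074219), 9.375917434692383)
px [277 203] [254 164] [302 243]
((460.8547058105469, 358.56060791015625), (74.35708618164062, 43.72495651245117), 9.610221862792969)
now [0.4632 0.3594 0.1359] [-1.7993e+02 -1.0000e-01  9.5800e+00] t 17.38
turn(rad, tool z) first: -0.0003 then shift mm [-1.200e+00 -1.000e-01  1.589e+02]
```

Emit:
{"api": "arm_command", "payload": {"series": "-2 0 20 0 0;0 0 30 0 0;0 0 30 0 0;0 0 30 0 0;0 0 20 0 0;0 0 13 0 0;0 0 8 0 0;0 0 4 0 0;0 0 2 0 0;0 0 0 0 0;0 0 0 0 0;0 0 0 0 0"}}

```text
time_s: 18.38
tool_pos: [0.4611, 0.3595, -0.0212]
tool_rot: [-179.9, -0.1, 9.6]
force: [-0.1, -0.6, -0.2]
grip_width: 0.0873
grasp_force: 0.0
```

Emit:
{"api": "arm_command", "payload": {"series": "0 0 0 0 255;0 0 0 0 255;0 0 0 0 255;0 0 0 0 255;0 0 0 0 255;0 0 0 0 255;0 0 0 0 255;0 0 0 0 255;0 0 0 0 255;0 0 0 0 255", "squeeze": 20}}

```text
time_s: 19.22
tool_pos: [0.4604, 0.3589, -0.0224]
tool_rot: [180.0, -0.0, 9.6]
force: [-0.1, 0.2, 0.3]
grip_width: 0.046
grasp_force: 20.0
```

Emit:
{"api": "arm_command", "payload": {"series": "0 0 -10 0 255;0 0 -20 0 255;0 0 -25 0 255;0 0 -25 0 255;0 0 -25 0 255;0 0 -25 0 255;0 0 -25 0 255;0 0 -20 0 255;0 0 -15 0 255;0 0 0 -0.042 255;0 0 0 0 255;0 0 0 0 255"}}

```text
time_s: 20.22
tool_pos: [0.4602, 0.3587, 0.168]
tool_rot: [-180.0, 0.0, 12.0]
force: [-0.9, -0.6, -1.1]
grip_width: 0.0459
grasp_force: 20.0
```

Emit:
{"api": "arm_command", "payload": {"series": "4 14 0 0 255;8 29 0 0 255;8 29 0 0 255;8 29 0 0 255;8 29 0 0 255;8 29 0 0 255;8 29 0 0 255;8 29 0 0 255;8 29 0 0 255;8 29 0 0 255;8 29 0 0 255;10 13 0 0 255;0 0 0 0 255;0 0 0 0 255;0 0 0 0 255;0 0 0 0 255"}}

```text
time_s: 21.55
tool_pos: [0.6175, 0.0697, 0.1672]
tool_rot: [-180.0, 0.1, 12.1]
force: [0.5, -0.4, -0.4]
grip_width: 0.046
grasp_force: 20.0
```

Run:
```python
from h import *
o=telemetry.get_obs();im=cams.read_camera("wrist");C=cam("wrist",o);t=o["tool_pos"];cv2.imwrite("w7.png",im)
print(o["grip_width"],o["grasp_force"],t,o["tool_rot"])
a=np.radians(o["tool_rot"][2]);x=np.array([np.cos(a),np.sin(a),0]);y=np.array([x[1],-x[0],0])
def prof(P,d,n=81,r=.012):
    s=np.linspace(-r,r,n);px=proj(C,P+s[:,None]*d).astype(np.float32)
    v=cv2.remap(im,px[None,:,0],px[None,:,1],1)[0].min(1).astype(int);return s,v
h=t+[0,0,.0464]
for k in(-.012,0,.012):s,v=prof(h+.039*x+k*y,x);print("held +x",v[::4])
L=np.array([.6185,.0684,.128])
for k in(-.015,0,.015):s,v=prof(L+.05*x+k*y,x);print("large +x",v[::4])
for sg in(-1,1):s,v=prof(L+sg*.03*y+.044*x,y);print("large y",sg,v[::4])
go(.6185,.0684,.12,12)
```

```text
0.04604061836724009 19.996325075626373 [0.61754787 0.06965559 0.16723298] [-1.79950200e+02  5.72681757e-02  1.21170609e+01]
held +x [225 226 225 226 225 226 226 225 225 219 190 127 128 142 227 225 226 226
 225 227 226]
held +x [225 225 225 225 226 225 226 226 224 219 189 126 125 133 218 225 226 225
 225 225 225]
held +x [225 226 225 226 226 225 225 226 224 217 186 122 113 153 226 226 226 226
 227 225 226]
large +x [225 226 225 225 226 226 225 225 221 194 126 141 142 209 206 208 207 206
 207 208 207]
large +x [226 224 226 225 226 226 225 225 221 192 127 143 138 207 205 205 206 206
 205 206 205]
large +x [225 225 226 225 225 226 225 225 221 192 128 141 137 210 207 209 207 207
 209 206 207]
large y -1 [ 86  85  87  90  88  90  85  84 177 210 198 198 219 226 225 225 225 225
 225 225 224]
large y 1 [226 224 226 225 225 225 225 225 221 197 206 211 206 206 207 211 212 119
  86  91  87]
now [0.6176 0.0698 0.1674] [-1.7995e+02  4.0000e-02  1.2140e+01] t 21.6
turn(rad, tool z) first: 0.0024 then shift mm [ 0.5  1.6 47.4]
```

Emit:
{"api": "arm_command", "payload": {"series": "0.2 1.5 12 0.002 255;0 0 15 0 255;0 0 15 0 255;0 0 8 0 255;0 0 5 0 255;0 0 3 0 255;0 0 0 0 255;0 0 0 0 255;0 0 0 0 255"}}

```text
time_s: 22.35
tool_pos: [0.6195, 0.067, 0.1105]
tool_rot: [-180.0, -0.1, 11.9]
force: [0.9, -0.6, -1.0]
grip_width: 0.0459
grasp_force: 20.0
```

```bash
python3 -c "
from h import *
go(.6182,.0684,.1056,12)"
```

```text
now [0.6195 0.067  0.1105] [-1.800e+02 -8.000e-02  1.191e+01] t 22.35
turn(rad, tool z) first: -0.0016 then shift mm [-1.  -1.7  4.9]
```

Emit:
{"api": "arm_command", "payload": {"series": "-1 -1.6 2 -0.001 255;0 0 1 0 255;0 0 0 0 255;0 0 0 0 255;0 0 0 0 255"}}

```text
time_s: 22.77
tool_pos: [0.6176, 0.0683, 0.1068]
tool_rot: [-180.0, -0.0, 12.0]
force: [-0.2, -0.2, -0.5]
grip_width: 0.0457
grasp_force: 20.0
```

Emit:
{"api": "arm_command", "payload": {"series": "0.6 0 0.7 0 255;0 0 0.7 0 255;0 0 0 0 255;0 0 0 0 255"}}

```text
time_s: 23.1
tool_pos: [0.6184, 0.0685, 0.1057]
tool_rot: [-180.0, -0.0, 12.0]
force: [0.2, -0.5, 2.2]
grip_width: 0.0455
grasp_force: 20.0
```

Emit:
{"api": "arm_command", "payload": {"series": "0 0 0.3 0 0;0 0 0 0 0;0 0 0 0 0;0 0 0 0 0;0 0 0 0 0;0 0 0 0 0;0 0 0 0 0;0 0 0 0 0;0 0 -5 0 0;0 0 -15 0 0;0 0 -25 0 0;0 0 -25 0 0;0 0 -15 0 0;0 0 -10 0 0;0 0 0 0 0;0 0 0 0 0;0 0 0 0 0"}}

```text
time_s: 24.52
tool_pos: [0.6173, 0.0685, 0.1987]
tool_rot: [-180.0, 0.1, 12.0]
force: [-0.2, 0.0, 0.5]
grip_width: 0.0869
grasp_force: 0.0
```

Run:
```python
from h import *
o=telemetry.get_obs();im=cams.read_camera("wrist");C=cam("wrist",o);cv2.imwrite("w8.png",im)
print(o["tool_pos"],o["tool_rot"])
a=np.radians(12);x=np.array([np.cos(a),np.sin(a),0]);y=np.array([x[1],-x[0],0])
def prof(P,d,r=.01):
    s=np.linspace(-r,r,21);px=proj(C,P+s[:,None]*d).astype(np.float32)
    return cv2.remap(im,px[None,:,0],px[None,:,1],1)[0].min(1).astype(int)
S=np.array([.6185,.0684,.152]);L=np.array([.6185,.0684,.128])
for k in(-.015,.015):print("small +x",prof(S+.039*x+k*y,x));
for k in(.01,.03):
  for sg in(-1,1):print("small y",sg,prof(S+sg*.023*y+k*x,y*sg))
for k in(-.02,.02):print("large +x",prof(L+.05*x+k*y,x))
for sg in(-1,1):print("large y",sg,prof(L+sg*.03*y+.043*x,y*sg))
# handle plan: hinge, handle
print(o["qpos"].round(0))
```

```text
[0.61734962 0.06851263 0.19865445] [-1.79990529e+02  1.14229695e-01  1.19668094e+01]
small +x [230 229 229 231 230 229 230 230 226 216 168 134 171 234 230 230 230 230
 229 229 226]
small +x [230 230 229 230 230 229 229 229 227 212 154 126 168 234 230 230 230 230
 230 230 227]
small y -1 [230 229 230 229 229 229 230 229 220 188 185 232 227 206 184 208 213 215
 210 134  89]
small y 1 [229 230 229 230 230 230 230 228 221 186 189 230 227 210 172 208 214 208
 207 213 216]
small y -1 [230 229 229 230 229 230 230 227 220 204 216 230 225 207 185 211 214 211
 149  85  87]
small y 1 [230 229 230 230 229 229 230 230 220 199 203 230 225 206 178 213 212 211
 210 210 215]
large +x [233 230 230 229 230 229 230 227 222 176 153 135 142 212 210 209 208 209
 207 208 209]
large +x [233 229 229 230 230 229 229 227 222 181 135 114 159 213 212 210 210 210
 210 211 211]
large y -1 [229 230 230 229 230 229 230 229 221 200 184 211 215 188 100  89  89  91
  93  94  91]
large y 1 [230 229 229 230 230 230 230 229 219 184 208 216 214 212 210 210 212 216
 215 175 103]
[-40.  17.  39.  88. -11.  79. -78.]
```

Run:
```python
from h import *
def ray(C,uv):
    K,Rm,t=C;d=Rm@np.linalg.inv(K)@[*uv,1];return t,d/np.linalg.norm(d)
def tri(rs):
    A=sum(np.eye(3)-np.outer(d,d) for t,d in rs);b=sum((np.eye(3)-np.outer(d,d))@t for t,d in rs)
    p=np.linalg.solve(A,b);return p.round(4),[round(np.linalg.norm((np.eye(3)-np.outer(d,d))@(p-t))*1000,1) for t,d in rs]
T=cam("top");d=np.load("w1.npz");W1=cam("wrist",dict(tool_pos=d["p"],tool_rot=d["r"]));d=np.load("w2.npz");W2=cam("wrist",dict(tool_pos=d["p"],tool_rot=d["r"]))
W6=cam("wrist",dict(tool_pos=np.array([.6187,.0683,.191]),tool_rot=[180,-.1,12]));S=cam("scene")
print("hinge",tri([ray(T,(276,184)),ray(W1,(566*.7,256*.7)),ray(W6,(140+666/2.4,50+314/2.4)),ray(S,(368*.7,355*.7))]))
print("handle top",tri([ray(T,(282,216.2)),ray(W2,(9*.7,106*.7)),ray(S,(378*.7,284*.7))]))
go(.545,-.082,.16,12)
```

```text
hinge (array([ 0.6635, -0.0579,  0.0578]), [np.float64(0.8), np.float64(1.5), np.float64(2.5), np.float64(4.2)])
handle top (array([ 0.5451, -0.0773,  0.1138]), [np.float64(1.6), np.float64(0.4), np.float64(1.8)])
now [0.6172 0.0685 0.1984] [-1.800e+02  1.400e-01  1.197e+01] t 24.57
turn(rad, tool z) first: -0.0005 then shift mm [-102.   132.2   38.4]
```

Hinge (0.6635,-0.058) and handle (0.545,-0.078) are 120 mm apart, as they should be. I'll go above the handle with yaw 20 to keep the gripper body clear of the stack, then use the last look there.

Emit:
{"api": "arm_command", "payload": {"series": "0 0 0 -0.07 0;0 0 0 -0.07 0;-12 11 0 0 0;-24 23 0 0 0;-24 23 0 0 0;-24 23 0 0 0;-24 23 10 0 0;-10 10 20 0 0;0 0 25 0 0;0 0 20 0 0;0 0 0 0 0;0 0 0 0 0;0 0 0 0 0"}}

```text
time_s: 25.65
tool_pos: [0.5461, -0.0786, 0.1258]
tool_rot: [180.0, -0.0, 19.9]
force: [0.2, 0.9, 0.7]
grip_width: 0.087
grasp_force: 0.0
```

Run:
```python
from h import *
o=telemetry.get_obs();im=cams.read_camera("wrist");C=cam("wrist",o)
print(o["tool_pos"],o["tool_rot"],o["time_s"])
print("predicted handle top px",proj(C,[.5452,-.0782,.118]),"bottom",proj(C,[.5452,-.0782,.056]))
cv2.imwrite("pics/w9.png",cv2.resize(im[100:300,150:410],(780,600),interpolation=2))
go(.5452,-.0782,.044,20)
```

```text
[ 0.54610837 -0.07857052  0.12575592] [ 1.79970376e+02 -3.68059868e-02  1.99278172e+01] 25.65
predicted handle top px [[276.38075017 239.54119023]] bottom [[276.62475729 214.29081072]]
now [ 0.5466 -0.0784  0.1262] [ 1.7996e+02 -1.0000e-01  1.9960e+01] t 25.7
turn(rad, tool z) first: -0.0007 then shift mm [-1.3 -0.7 82.2]
```

View pics/w9.png

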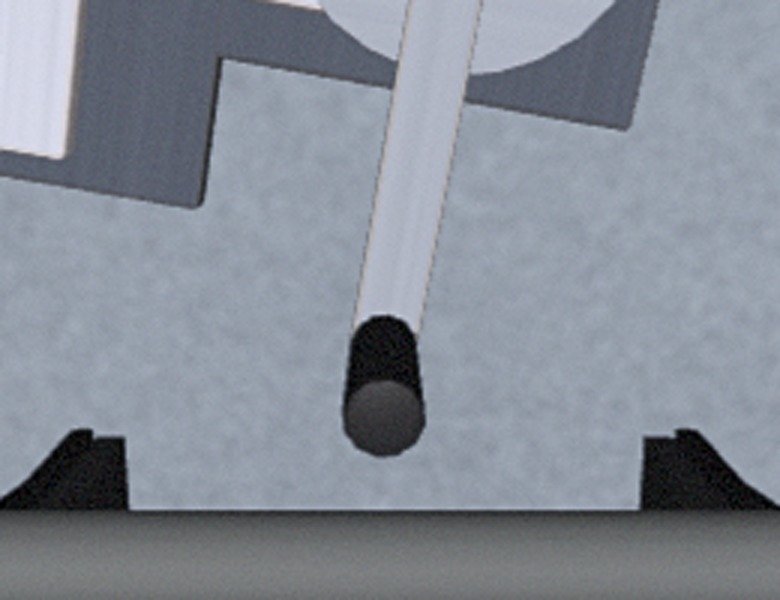

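The handle top is at crop (384,417), i.e. pixel (278,239) against a predicted (276,240), so the position is good. Descend and grip.

Emit:
{"api": "arm_command", "payload": {"series": "-1 0 15 0 0;0 0 20 0 0;0 0 20 0 0;0 0 14 0 0;0 0 8 0 0;0 0 5 0 0;0 0 0 0 0;0 0 0 0 0;0 0 0 0 0"}}

```text
time_s: 26.45
tool_pos: [0.546, -0.0785, 0.0441]
tool_rot: [180.0, -0.1, 20.0]
force: [-0.7, 0.3, 0.2]
grip_width: 0.0871
grasp_force: 0.0
```

Emit:
{"api": "arm_command", "payload": {"series": "0 0 0 0 255;0 0 0 0 255;0 0 0 0 255;0 0 0 0 255;0 0 0 0 255;0 0 0 0 255;0 0 0 0 255;0 0 0 0 255;0 0 0 0 255;0 0 0 0 255;0 0 0 0 255;0 0 0 0 255;0 0 0 0 255;0 0 0 0 255;0 0 0 0 255", "squeeze": 40}}

```text
time_s: 27.7
tool_pos: [0.5451, -0.0789, 0.043]
tool_rot: [180.0, -0.0, 20.0]
force: [1.5, -1.3, -1.5]
grip_width: 0.0171
grasp_force: 40.0
```

Emit:
{"api": "arm_command", "payload": {"series": "-0.4 2.4 0 -0.02 255;-0.4 2.4 0 -0.02 255;0 0 0 0 255"}}

```text
time_s: 27.95
tool_pos: [0.5456, -0.0817, 0.0429]
tool_rot: [-179.9, -0.0, 22.4]
force: [-1.5, 5.4, 2.5]
grip_width: 0.0173
grasp_force: 40.0
```

Emit:
{"api": "arm_command", "payload": {"series": "-0.4 2.4 0 -0.02 255;-0.4 2.4 0 -0.02 255;0 0 0 0 255"}}

```text
time_s: 28.2
tool_pos: [0.5465, -0.086, 0.0429]
tool_rot: [-179.8, 0.0, 24.7]
force: [-2.2, 5.7, 3.0]
grip_width: 0.0174
grasp_force: 40.0
```

Emit:
{"api": "arm_command", "payload": {"series": "-0.4 2.4 0 -0.02 255;-0.4 2.4 0 -0.02 255;0 0 0 0 255"}}

```text
time_s: 28.45
tool_pos: [0.5477, -0.0905, 0.0429]
tool_rot: [-179.8, 0.0, 27.0]
force: [-1.5, 3.5, 2.2]
grip_width: 0.0172
grasp_force: 40.0
```

Emit:
{"api": "arm_command", "payload": {"series": "-0.4 2.4 0 -0.02 255;-0.4 2.4 0 -0.02 255;0 0 0 0 255"}}

```text
time_s: 28.7
tool_pos: [0.5495, -0.0963, 0.0429]
tool_rot: [-179.9, 0.0, 29.2]
force: [-1.6, 4.6, 2.0]
grip_width: 0.0171
grasp_force: 40.0
```

Emit:
{"api": "arm_command", "payload": {"series": "-0.4 2.4 0 -0.02 255;-0.4 2.4 0 -0.02 255;0 0 0 0 255"}}

```text
time_s: 28.95
tool_pos: [0.551, -0.1006, 0.0429]
tool_rot: [-179.9, 0.0, 31.5]
force: [-2.8, 6.6, 3.6]
grip_width: 0.0172
grasp_force: 40.0
```

Emit:
{"api": "arm_command", "payload": {"series": "-0.4 2.4 0 -0.02 255;-0.4 2.4 0 -0.02 255;0 0 0 0 255"}}

```text
time_s: 29.2
tool_pos: [0.5525, -0.1046, 0.0428]
tool_rot: [-179.8, 0.0, 33.8]
force: [-3.5, 6.3, 3.9]
grip_width: 0.0171
grasp_force: 40.0
```

Emit:
{"api": "arm_command", "payload": {"series": "-0.4 2.4 0 -0.02 255;-0.4 2.4 0 -0.02 255;0 0 0 0 255"}}

```text
time_s: 29.45
tool_pos: [0.5545, -0.1092, 0.0428]
tool_rot: [-179.8, 0.0, 36.1]
force: [-3.0, 4.6, 2.3]
grip_width: 0.0174
grasp_force: 40.0
```

Emit:
{"api": "arm_command", "payload": {"series": "-0.4 2.4 0 -0.02 255;-0.4 2.4 0 -0.02 255;0 0 0 0 255"}}

```text
time_s: 29.7
tool_pos: [0.5572, -0.1143, 0.0429]
tool_rot: [-179.9, 0.0, 38.4]
force: [-1.7, 4.4, 2.6]
grip_width: 0.0171
grasp_force: 40.0
```

Emit:
{"api": "arm_command", "payload": {"series": "-0.4 2.4 0 -0.02 255;-0.4 2.4 0 -0.02 255;0 0 0 0 255"}}

```text
time_s: 29.95
tool_pos: [0.5594, -0.1183, 0.0429]
tool_rot: [-179.9, 0.0, 40.7]
force: [-3.3, 6.3, 4.4]
grip_width: 0.0172
grasp_force: 40.0
```

Emit:
{"api": "arm_command", "payload": {"series": "-0.4 2.4 0 -0.02 255;-0.4 2.4 0 -0.02 255;0 0 0 0 255"}}

```text
time_s: 30.2
tool_pos: [0.5614, -0.1217, 0.0428]
tool_rot: [-179.8, 0.0, 43.0]
force: [-4.4, 7.0, 4.8]
grip_width: 0.0171
grasp_force: 40.0
```

Emit:
{"api": "arm_command", "payload": {"series": "-0.4 2.4 0 -0.02 255;-0.4 2.4 0 -0.02 255;0 0 0 0 255"}}

```text
time_s: 30.45
tool_pos: [0.5645, -0.1263, 0.0429]
tool_rot: [-179.8, 0.0, 45.3]
force: [-2.0, 3.6, 3.4]
grip_width: 0.0172
grasp_force: 40.0
```

Emit:
{"api": "arm_command", "payload": {"series": "-0.4 2.4 0 -0.02 255;-0.4 2.4 0 -0.02 255;0 0 0 0 255"}}

```text
time_s: 30.7
tool_pos: [0.5677, -0.1307, 0.0429]
tool_rot: [-179.9, -0.0, 47.6]
force: [-2.4, 5.0, 3.0]
grip_width: 0.0169
grasp_force: 40.0
```

```bash
cat >> h.py <<'E'
def lever():
    o=telemetry.get_obs();p=o["tool_pos"][:2]-[.6635,-.058];q=np.array([.5451,-.0789])-[.6635,-.058]
    f=np.arctan2(-p[1],-p[0]);tg=np.array([np.sin(f),-np.cos(f)]);
    print("theta",round(f-np.arctan2(-q[1],-q[0]),3),"r",np.linalg.norm(p).round(4),"yaw",np.radians(o["tool_rot"][2]-20).round(3),"push",-(o["force"][:2]@tg).round(2),"radial",(o["force"][:2]@p/np.linalg.norm(p)).round(2),o["force"].round(1),o["time_s"],o["grip_width"])
E
python3 -c "
from h import *
lever()"
```

```text
theta 0.474 r 0.1203 yaw 0.481 push 5.45 radial -1.18 [-2.4  5.   3. ] 30.7 0.016920984960057627
```

Emit:
{"api": "arm_command", "payload": {"series": "-0.4 2.4 0 -0.02 255;-0.4 2.4 0 -0.02 255;0 0 0 0 255"}}

```text
time_s: 30.95
tool_pos: [0.5704, -0.1342, 0.0429]
tool_rot: [-179.8, 0.0, 49.9]
force: [-3.8, 5.1, 4.9]
grip_width: 0.017
grasp_force: 40.0
```

Emit:
{"api": "arm_command", "payload": {"series": "-0.4 2.4 0 -0.02 255;-0.4 2.4 0 -0.02 255;0 0 0 0 255"}}

```text
time_s: 31.2
tool_pos: [0.573, -0.1374, 0.0428]
tool_rot: [-179.8, -0.0, 52.1]
force: [-6.0, 5.7, 5.7]
grip_width: 0.0175
grasp_force: 40.0
```

Emit:
{"api": "arm_command", "payload": {"series": "-0.4 2.4 0 -0.02 255;0 0 0 0 255"}}

```text
time_s: 31.37
tool_pos: [0.5745, -0.1391, 0.0428]
tool_rot: [-179.7, -0.0, 53.3]
force: [-5.0, 5.4, 5.6]
grip_width: 0.0172
grasp_force: 40.0
```

Emit:
{"api": "arm_command", "payload": {"series": "-0.4 2.4 0 -0.02 255;0 0 0 0 255;0 0 0 0 255"}}

```text
time_s: 31.62
tool_pos: [0.5768, -0.1414, 0.0428]
tool_rot: [-179.8, -0.0, 54.4]
force: [-2.8, 3.6, 3.1]
grip_width: 0.0171
grasp_force: 40.0
```

```bash
python3 -c "
from h import *
lever()"
```

```text
theta 0.591 r 0.1203 yaw 0.6 push 4.54 radial -0.5 [-2.8  3.6  3.1] 31.6167 0.017068575172268244
```

The push fell from 8.3 to 4.5 N, so the fourth click is passed. I'll go a little further for margin and check that it's steady.

Emit:
{"api": "arm_command", "payload": {"series": "-0.4 2.4 0 -0.02 255;-0.2 1.4 0 -0.012 255;0 0 0 0 255;0 0 0 0 255;0 0 0 0 255;0 0 0 0 255;0 0 0 0 255;0 0 0 0 255"}}

```text
time_s: 32.28
tool_pos: [0.58, -0.1446, 0.0429]
tool_rot: [-179.9, 0.0, 56.2]
force: [-3.1, 3.7, 3.0]
grip_width: 0.0169
grasp_force: 40.0
```

Run:
```python
from h import *
lever()
C=cam("top");im=cams.read_camera("top")
a=np.radians(12);x=np.array([np.cos(a),np.sin(a),0]);y=np.array([x[1],-x[0],0])
S=np.array([.6185,.0684,.171])
def prof(P,d,r=.012):
    s=np.linspace(-r,r,13);px=proj(C,P+s[:,None]*d).astype(np.float32)
    return cv2.remap(im,px[None,:,0],px[None,:,1],1)[0].min(1).astype(int)
for d,h in((x,.039),(y,.023)):
    for sg in(-1,1):print(prof(S+sg*h*d,sg*d), prof(S+[0,0,-.024]+sg*(h+(.011 if h>.03 else .007))*d,sg*d))
```

```text
theta 0.629 r 0.1203 yaw 0.632 push 4.8 radial -0.57 [-3.1  3.7  3. ] 32.2833 0.01691063877201017
[203 205 206 205 200 154 120 158 188 208 213 204 148] [163 192 206 212 213 163 107  43  56 134 168 188 186]
[202 203 201 203 202 195 190 188 190 186 173 163 153] [203 194 184 178 180 187 174 160 158 138  91  86 102]
[186 194 201 204 207 188 178 196 177 144 161 163 135] [205 207 202 174 174 192 176 169 179 155 102  63  35]
[196 203 206 205 191 174 154 168 200 158 129 160 178] [186 155 112 169 202 167 143 134 159 180 178 177 176]
```

```bash
python3 -c "
from cell import env
print(env.sign_off())"
```

```text
the job is handed in; nothing more can be done
None
```

I put the large case and then the small one on the base case, centred to within about a millimetre. The lever is four clicks on at about 0.63 rad, with the handle still gripped, and I handed the job in at about 32 s; no verdict came back.

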